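Lock a sprung belt tensioner with its pin

ROBOT

A 6-joint arm with a two-finger parallel gripper is mounted at the origin on a cart in front of the work surface, level with it; the furniture and walls round the work are solid. World frame = base frame: x ahead of the robot, y to its left, z up, the work surface at z = 0. Lengths are in mm, angles in rad, forces in N, time in s.
With the tool pointing down it reaches from about 375 to 975 mm from the base axis. Payload 3.8 kg.
Tool frame: the origin (TCP) lies on the front face of the gripper's body, between the roots of the fingers; the fingertips stand 73 mm ahead of it and the grasp point (between the pads) lies 54 mm ahead of it (r.hold_point_z is the z of the grasp point in the tool frame, in mm); z points along the fingers, y is the line along which they close (so a half turn about z gives the same grasp; the last joint's range is limited). The gripper opens to 85 mm and grips with 20 to 120 N. Pads are 22 mm wide; open, the fingers measure 114 mm over their backs; the gripper's body (76 mm by 85 mm) begins 54 mm behind the grasp point. The pads swing forward as they close: fully open they stand 13 mm farther back than shut.
Start: joints at [-1.28, 0.264, 1.604, -0, 1.274, -0.037], TCP at [217.318, -639.055, 303.88] pointing down, gripper open.
Joint ranges: [-2.63, 2.63], [-0.94, 2.18], [0.31, 2.57], [-1.31, 4.45], [0, 2.66], [-2.55, 2.55]. Speed limits (rad/s): [2.57, 2.57, 3.14, 3.14, 3.14, 3.14].

INTERFACE

Orientations are given as a unit quaternion [w, x, y, z].
In Python, from station import r gives the robot as it stands.
- The arm moves only by the tool move_arm, never from a script. Its argument "targets" is one flat list of numbers, 5 for each row, row after row: the closure, from 0 (fully open) to 1 (shut), then the shift along the tool's x, y, z each as a share of 0.03 m, from -1 to 1, then the turn about the tool's z as a share of 5 degrees, from -1 to 1. In form: [hand, dx, dy, dz, twist, hand, dx, dy, dz, twist, ...]. A call has 1 to 5 rows; each row shifts and turns the commanded pose from where the row before left it, along the tool's axes as they then stand; what a row does not reach is not made up. A row lasts 1/10 s, in which the tool goes at most 50 mm and 8.59 degrees, less where a joint would pass 70% of its speed; a pose out of reach is approached as far as the arm can. A call with a number of a shift or a turn outside -1 to 1 is refused whole. A call with a gripper value outside its range is refused whole. The fingers move at their own pace and stop on an object; "newtons" is the grip in N (left out, the last holds). Time passes only in rows, so rows that do not move let the fingers close. It gives the time, the measured TCP pose, the force, the opening and the grip force at its end, in the units of the state.
- r.state(): the state, without advancing time (a new reading comes with each control period).
- r.grab_frame(name): name is "scene" or "side" or "wrist"; returns the picture (480x640x3 uint8, red, green, blue); there is no depth.
- r.calibration(name): a dict with "mtx" (3x3 intrinsics, pixels), "R" (3x3) and "t" (3): a world point X has camera coordinates R X + t; the wrist camera has in their place "hand_eye" (4x4, takes a point from camera to tool coordinates, whose origin is the TCP and whose axes are the flange's). Camera axes: x right, y down, z forward; pixel columns grow to the right and rows downward; lengths in mm; the calibration is good to about 2 mm. A picture is of the moment at which its call begins: read the wrist's pose just before it. calibration takes no time and is no camera call.
- r.hand_in(): hands the job in; it is judged then, once.
The state is a dict: "time_s": time; "joints": joint angles; "dq": joint speeds; "joint_efforts": joint torques, N m; "ee_pos": TCP position; "tcp_rot": TCP orientation; "force": force on the tool from outside, world axes, zero at the start; "ft_torque": the same for the moment, N m; "finger_gap": finger opening in mm; "finger_force": force on a finger pad.
Only numpy, scipy, OpenCV 4.12 (cv2) and the standard library are available. Lean on these libraries where they do the work, as an engineer would, in place of code of your own. Each camera call takes 0.05 s, during which the arm holds its last target. There are 200 camera calls.

TASK

Take the square-headed locking pin from the rack and put it through the hole in the take-up arm of the belt tensioner. Keeping hold of the arm with the pin, swing it gently against its spring until the pin drops into the bore of the locking plate below, seat the pin fully home with its collar down on the arm before you let go, so that the pin alone holds the arm locked. Do not force pin or arm, and leave the round-headed dowel standing in the rack.

Things in the scene. Friction and masses are not known exactly. Their poses are not given: they have to be found in the camera images.
- pin_head (a point): Centre of the SQUARE head (20 x 20 mm, 44 mm tall) of the loose steel locking pin, half-way up the head; grasp it by two opposite faces. z runs up along the pin, x and y are square to the head's faces. The pin's foot lies 64 mm below this point, the underside of its collar 26 mm below, the head's lower end 22 mm below.
- pin_foot (a point): Centre of the foot (lowest end) of the locking pin, 64 mm below the centre of its head.
- pin: The locking pin, 0.12 kg, 86 mm tall, upright; origin at the centre of its foot, z up. From below: round shaft of 12 mm diameter, 38 mm long, its last 3 mm tapering to 8 mm at the foot; round collar, 26 mm diameter, 4 mm thick; square head.
- dowel_head (a point): Centre of the ROUND head (24 mm diameter, 44 mm tall) of the spare dowel that stands in the other hole of the rack; its 15 mm shaft is too thick for the tensioner. To be left in the rack.
- pin_rack: Fixed grey block 50 x 140 x 44 mm (x, y, z); origin at the centre of its underside. Two upright holes, 18 mm wide, 45 mm either side of its centre along its y; locking pin and spare dowel hang in them, collars resting on the block's top, either one in either hole. They lift straight out (at least 40 mm). A tall brush machine stands to the right: come over it from high above.
- tensioner: Belt tensioner bolted to the bench: grey base plate 170 x 160 x 12 mm, a steel locking plate on it (top face 36 mm above the bench), over that an aluminium take-up arm with a grooved wheel at its end. Origin on the arm's pivot axis, at the underside; z up. At swing q (joint takeup_arm) the arm points from the pivot along (-cos(q-0.65), -sin(q-0.65)) in the tensioner's x and y.
- pivot (a point): Centre of the arm's pivot nut, on the pivot axis 58 mm above the bench. 72 mm from this axis the locking plate has one upright bore, 14.5 mm wide with a 2 mm chamfer, 24 mm deep. Plate and bore are clamped at a setting that differs every time: the arm's hole stands over the bore at some swing between 0.35 and 0.95 rad, to be found by feel.
- takeup_hole (a point): Mouth centre of the upright through hole in the arm (14 mm wide, 2 mm chamfer, 16 mm deep), at the arm's top face, 54 mm above the bench, 72 mm from the pivot axis. A pin put through away from the bore stands on the locking plate, collar 20 mm above the arm; over the bore it drops until its collar lies on the arm (head centre 80 mm above the bench).
- takeup_arm (a joint): Swing of the take-up arm about its upright pivot, rad. 0 at rest against its stop; grows counter-clockwise seen from above, up to a stop at 1.05. A spring drives it back to 0: pushing at the hole takes about 2 N at 0 and 6 N at 0.85 rad. It springs back when let go, unless the pin locks it.
Things that resemble listed ones, but are neither listed nor needed, are in the scene too. Leave any green look-alike of the pin alone.

How it is judged (in metres and radians):
On the way, in this order (a step that is already met when the one before it is completed fails the run):
1. the locking pin is lifted clear of the rack (height (world z) of pin_foot above 0.05 m), for 0.1 s.
2. the pin is through the hole of the take-up arm (horizontal distance between pin_foot and takeup_hole below 0.006 m and height (world z) of pin_foot below 0.044 m and angle between pin_head's own z axis and vertical below 0.3 rad), for 0.1 s.
3. the pin is seated home, collar on the arm, while the robot still holds or presses it (height (world z) of pin_foot below 0.021 m and horizontal distance between pin_foot and takeup_hole below 0.008 m and contact force between the fingers and pin above 0.5 N), for 0.1 s.
At the end, for the whole second after the job is handed in: The arm stays locked between 0.28 and 1.02 rad of swing; the pin stands through arm and locking plate, collar within 4 mm of the arm, upright within 0.2 rad, at rest and released; the dowel still stands in the rack (value of joint takeup_arm between 0.28 and 1.02 rad and height (world z) of pin_foot below 0.02 m and horizontal distance between pin_head and takeup_hole below 0.012 m and horizontal distance between pin_foot and takeup_hole below 0.008 m and angle between each of pin_head, dowel_head's own z axis and vertical below 0.2 rad and linear speed of pin below 0.02 m/s and height (world z) of dowel_head between 0.055 and 0.085 m); the robot touches nothing.
It fails at once if pin, arm or locking plate forced: more than 60 N between the pin and the tensioner (contact force between pin and tensioner above 60 N).
It fails at once if the robot pushes on the tensioner with more than 60 N (contact force between any of the fingers, the arm and tensioner above 60 N).
It fails at once if the spare dowel is moved away from its place in the rack (distance of dowel_head from where it was at the start of the episode above 0.03 m).
It also fails if it takes over 69 s, if anything falls off the work surface, if the arm or the gripper's body presses on something with over 40 N, if the wrist force passes 120 N, or if a joint passes its speed limit or range.

## Working session

There is one attempt and no reset: what is moved stays moved. The work goes in short steps, Python scripts to look and compute and a tool call to move; the robot and the scene stay as the last step left them, time stands still between calls to the robot, and variables do not carry over. Pictures are saved under pics/ and viewed, at most 10 in all, crops included, and the job is handed in when it is done.

Besides the shell and the picture viewer there is one more tool, called by a JSON object that holds its "api" and its "payload", one argument or row to a line. move_arm: Moves the arm, as the interface text tells. Shift numbers are shares of 0.03 m and turn numbers shares of 5 degrees, none past 1 either way. Its arguments: {"type":"object","properties":{"targets":{"type":"array","items":{"type":"number"}},"newtons":{"type":"number"}},"required":["targets"]}

```bash
ls; mkdir -p pics; python3 - <<'E'
from station import r
import cv2
s=r.state();print(s)
for n in("scene","side"):
    cv2.imwrite(f"pics/{n}0.png",r.grab_frame(n)[:,:,::-1])
for n in("scene","side","wrist"):print(n,r.calibration(n))
print(r.hold_point_z)
E
```

```text
pics
{'time_s': 0.0, 'joints': array([-1.27987673e+00,  2.64781610e-01,  1.60538073e+00,  1.51092630e-05,
        1.27365822e+00, -3.68854280e-02]), 'dq': array([ 5.48129470e-04,  1.27264558e-03, -9.69559402e-06, -1.28741390e-04,
       -9.21121028e-04, -7.14853751e-05]), 'joint_efforts': array([ 2.11604900e-03, -5.15109408e+01, -3.67313647e+01, -4.18812078e-06,
        1.27933591e-02,  1.75169464e-05]), 'ee_pos': array([ 217.17781453, -638.5177045 ,  302.53900701]), 'tcp_rot': array([-1.10589326e-03,  9.86597777e-01,  1.63167357e-01, -1.33947894e-04]), 'force': array([-0.5828072 , -0.2805611 , -0.47459562]), 'ft_torque': array([ 0.02467602, -0.00322822,  0.02644616]), 'finger_force': 0.0, 'finger_gap': 85.50587634253998}
scene {'mtx': array([[589.5874592 ,   0.        , 311.84682526],
       [  0.        , 589.5874592 , 249.27540323],
       [  0.        ,   0.        ,   1.        ]]), 'R': array([[ 9.04711941e-01, -4.26022913e-01, -8.83677856e-04],
       [-1.96507026e-01, -4.15464583e-01, -8.88129590e-01],
       [ 3.77996419e-01,  8.03675095e-01, -4.59592265e-01]]), 't': array([
[... 263 characters left out ...]
35],
       [ 0.03087395,  0.59357535, -0.80418599],
       [-0.00371582, -0.80449582, -0.59394669]]), 't': array([544.80290744, -61.55251429, 997.12939567])}
wrist {'mtx': array([[431.69830462,   0.        , 320.14396385],
       [  0.        , 431.69830462, 235.57743864],
       [  0.        ,   0.        ,   1.        ]]), 'hand_eye': array([[-7.06606465e-04, -9.46963763e-01, -3.21339589e-01,
         8.25490155e+01],
       [ 9.99999491e-01, -4.37715483e-04, -9.09024016e-04,
        -3.59249898e-01],
       [ 7.20157490e-04, -3.21340068e-01,  9.46963591e-01,
        -7.16483144e+01],
       [ 0.00000000e+00,  0.00000000e+00,  0.00000000e+00,
         1.00000000e+00]])}
53.900000000000006
```

View pics/scene0.png

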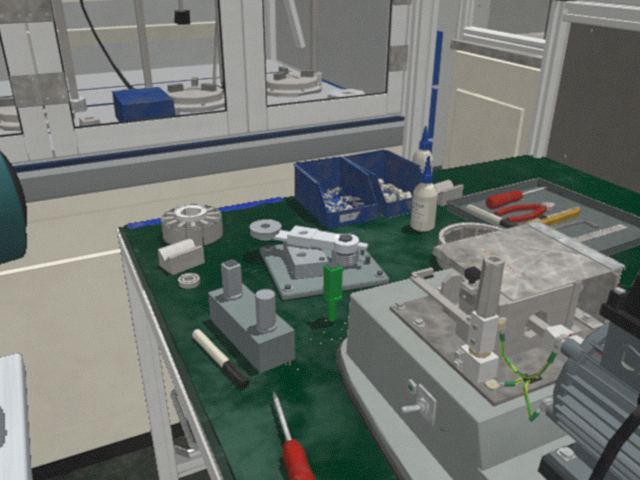

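View pics/side0.png

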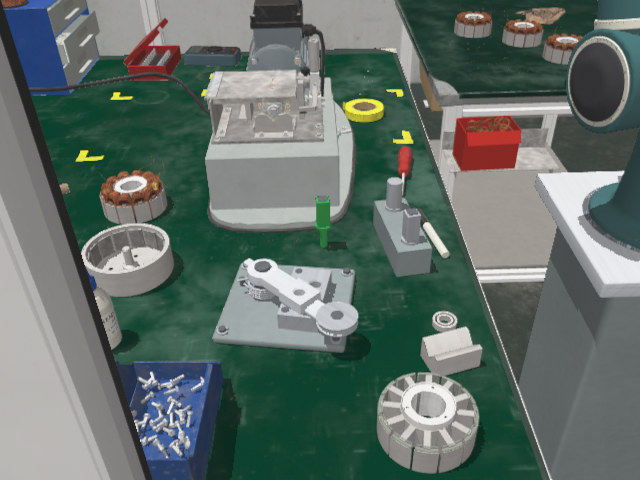

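The scene picture shows the square head at about (231,278), the round head at (265,310), the pivot nut at (346,239) and the arm pointing left to its wheel. In the side picture they are at (411,225), (395,194) and (262,266). The green look-alike stands between the rack and the machine.

```bash
cat > h.py <<'E'
from station import r
import numpy as np, cv2
from scipy.spatial.transform import Rotation as Ro
def P(n):
    c=r.calibration(n);return c["mtx"]@np.c_[c["R"],c["t"]]
def tri(a,b):
    X=cv2.triangulatePoints(P("scene"),P("side"),np.array(a,float).reshape(2,1),np.array(b,float).reshape(2,1));return (X[:3]/X[3]).ravel()
def proj(n,X):
    p=P(n)@np.r_[X,1];return p[:2]/p[2]
def atz(n,uv,z):
    c=r.calibration(n);d=c["R"].T@np.linalg.inv(c["mtx"])@np.r_[uv,1];o=-c["R"].T@c["t"];return o+d*(z-o[2])/d[2]
def tool(s=None):
    s=s or r.state();q=s["tcp_rot"];return Ro.from_quat([q[1],q[2],q[3],q[0]]).as_matrix(),s["ee_pos"]
def wray(uv,z,s):
    c=r.calibration("wrist");H=c["hand_eye"];R,p=tool(s)
    d=R@H[:3,:3]@np.linalg.inv(c["mtx"])@np.r_[uv,1];o=R@H[:3,3]+p;return o+d*(z-o[2])/d[2]
E
python3 - <<'E'
from h import *
for k,a,b in[("sq",(231,278),(411,225)),("rd",(265,310),(395,194)),("nut",(346,239),(262,266)),("green",(332,280),(322,210))]:print(k,tri(a,b).round(1))
a=cv2.imread("pics/scene0.png")[210:350,190:400];b=cv2.imread("pics/side0.png")[165:365,210:450]
a=cv2.resize(a,(390,260),interpolation=cv2.INTER_CUBIC);b=cv2.resize(b,(390,325),interpolation=cv2.INTER_CUBIC)
o=np.zeros((600,400,3),np.uint8);o[:260,:390]=a;o[265:590,:390]=b
a=cv2.imread("pics/scene0.png")[215:325,195:375];b=cv2.imread("pics/side0.png")[170:360,210:440]
a=cv2.resize(a,None,fx=2.2,fy=2.2,interpolation=2);b=cv2.resize(b,None,fx=1.7,fy=1.7,interpolation=2)
o=np.zeros((600,800,3),np.uint8);o[:a.shape[0],:a.shape[1]]=a;o[250:250+b.shape[0],400:400+b.shape[1]]=b
cv2.imwrite("pics/c0.png",o)
R,p=tool();print(R.round(3))
E
```

```text
sq [420.  106.6  69.6]
rd [432.9  17.5  67.8]
nut [628.2 170.9  54.3]
green [544.1  52.2  64.4]
[[ 0.947  0.322 -0.001]
 [ 0.322 -0.947  0.002]
 [ 0.    -0.002 -1.   ]]
```

View pics/c0.png

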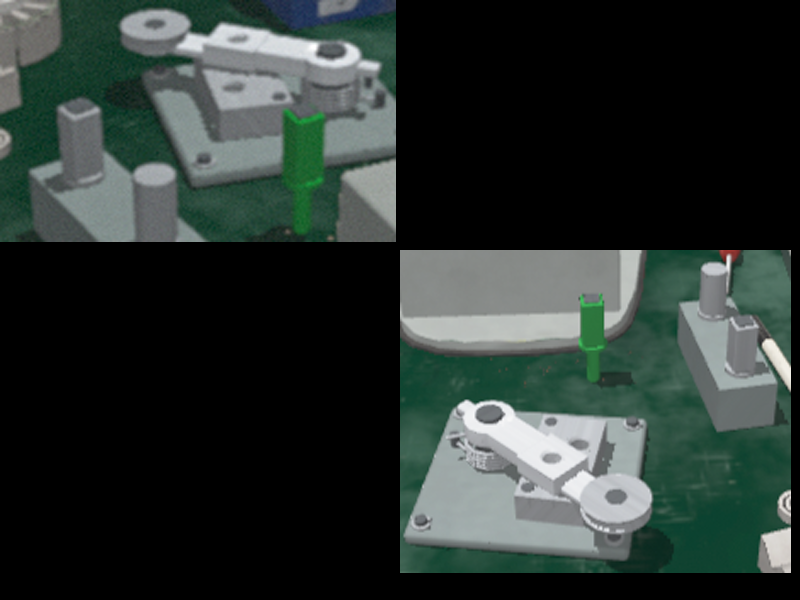

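```bash
python3 - <<'E'
from h import *
n=tri((346,239),(262,266));
h=tri((302.7,232.3),(298.8,291.8));b=tri((301.4,254.5),(314.1,283.5));print("hole",h,"bore",b)
n2=.5*(atz("scene",(346,237),58)+atz("side",(262,266),58));h2=[atz("scene",(302.7,232.3),54),atz("side",(298.8,291.8),54)];b2=[atz("scene",(301.4,254.5),36),atz("side",(314.1,283.5),36)]
print(n2,h2,b2)
for x in h2+b2:
    d=(x-n2)[:2];print(np.hypot(*d),np.arctan2(d[1],d[0]))
for uv in[(352,150),(340,80),(300,20),(330,10)]:
    print(uv,atz("side",uv,0).round(),atz("side",uv,250).round(),atz("side",uv,350).round())
R,p=tool()
for z in(400,):print("d tool", R.T@(np.array([420-90,107,z])-p)/30)
E
```

```text
hole [578.44686643 225.27807692  52.62807268] bore [559.00930376 187.5738755   34.69972575]
[627.97715867 173.68540949  58.        ] [array([578.19705924, 222.98019636,  54.        ]), array([577.7116343 , 227.36734257,  54.        ])] [array([558.80899972, 185.5273887 ,  36.        ]), array([558.3955016 , 189.55861422,  36.        ])]
70.0573644417651 2.3610928927785593
73.54164045211452 2.3233396283813286
70.1745444210919 2.9720309505641955
71.36922045599135 2.9173073027383065
(352, 150) [ 480. -266.    0.] [511. 226. 250.] [524. 423. 350.]
(340, 80) [ 486. -644.    0.] [515.  19. 250.] [527. 284. 350.]
(300, 20) [  588. -1168.     0.] [ 571. -270.  250.] [564.  90. 350.]
(330, 10) [  490. -1273.     0.] [ 517. -327.  250.] [528.  51. 350.]
d tool [ 11.56188614 -22.3245693   -3.1976784 ]
```

{"api": "move_arm", "payload": {
  "targets": [0, 0, 0, -1, 0, 0, 0, 0, -1, 0, 0, 0, -0.5, -1, 0, 0, 0.8, -1, -1, 0, 0, 0.8, -1, 0, 0]
}}

```text
time_s: 0.6
ee_pos: [238.9, -553.5, 429.1]
tcp_rot: [0.004, 0.987, 0.162, 0.001]
force: [0.9, -0.4, 0.4]
finger_gap: 85.4
finger_force: 0.0
```

{"api": "move_arm", "payload": {
  "targets": [0, 0.8, -1, 0, 0, 0, 0.8, -1, 0, 0, 0, 0.8, -1, 0, 0, 0, 0.8, -1, 0, 0, 0, 0.8, -1, 0, 0]
}}

```text
time_s: 1.1
ee_pos: [304.0, -370.2, 423.3]
tcp_rot: [-0.0, 0.987, 0.163, -0.0]
force: [0.4, 0.8, 0.0]
finger_gap: 85.5
finger_force: 0.0
```

{"api": "move_arm", "payload": {
  "targets": [0, 0.8, -1, 0, 0, 0, 0.8, -1, 0, 0, 0, 0.8, -1, 0, 0, 0, 0.6, -1, 0, 0, 0, 0.6, -1, 0, 0]
}}

```text
time_s: 1.6
ee_pos: [357.8, -193.6, 423.4]
tcp_rot: [-0.0, 0.987, 0.163, -0.0]
force: [0.4, -0.3, 0.7]
finger_gap: 85.3
finger_force: 0.0
```

{"api": "move_arm", "payload": {
  "targets": [0, 0.6, -1, 0, -1, 0, 0.6, -1, 0, -1, 0, 0.6, -1, 0, 0, 0, 0.5, -1, 0.5, 0, 0, 0.5, -1, 1, 0]
}}

```text
time_s: 2.1
ee_pos: [369.3, -23.1, 380.6]
tcp_rot: [0.001, 0.969, 0.248, 0.003]
force: [1.2, -0.1, -0.4]
finger_gap: 85.2
finger_force: 0.0
```

{"api": "move_arm", "payload": {
  "targets": [0, 1, -0.9, 0.9, 0, 0, 1, -0.8, 0.9, 0, 0, 1, -0.8, 0.9, 0, 0, 0, 0, 0, 0, 0, 0, 0, 0, 0]
}}

```text
time_s: 2.6
ee_pos: [410.4, 85.4, 296.6]
tcp_rot: [0.0, 0.968, 0.25, -0.002]
force: [-0.6, 0.0, 0.4]
finger_gap: 85.5
finger_force: 0.0
```

```bash
python3 - <<'E'
from h import *
s=r.state();f=r.grab_frame("wrist");np.save("w1.npy",np.r_[s["ee_pos"],s["tcp_rot"]]);print(s["ee_pos"],s["tcp_rot"])
cv2.imwrite("pics/w1.png",f[:,:,::-1])
E
```

```text
[410.4147742   85.37302731 296.60618709] [ 2.39809553e-05  9.68299765e-01  2.49785395e-01 -1.67938117e-03]
```

View pics/w1.png

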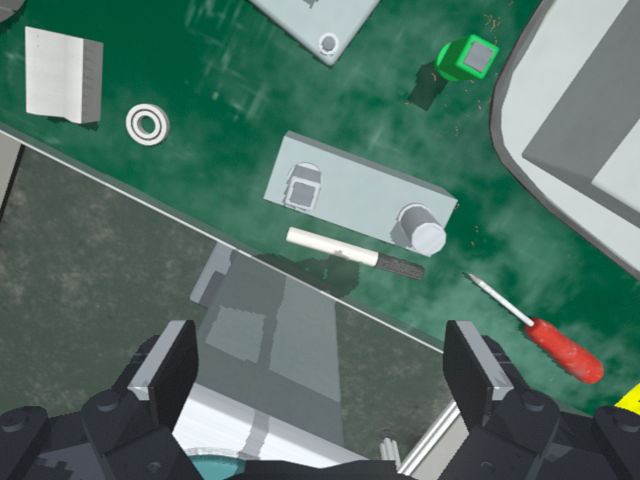

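The wrist picture shows the square head at about (303,193) with its top edges nearly parallel to the image axes, and the dowel at (427,236). A crop will give the head's yaw.

```bash
python3 - <<'E'
import cv2
a=cv2.imread("pics/w1.png")[145:225,260:350]
cv2.imwrite("pics/w1c.png",cv2.resize(a,None,fx=7,fy=7,interpolation=2))
E
```

```text
(no output)
```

View pics/w1c.png

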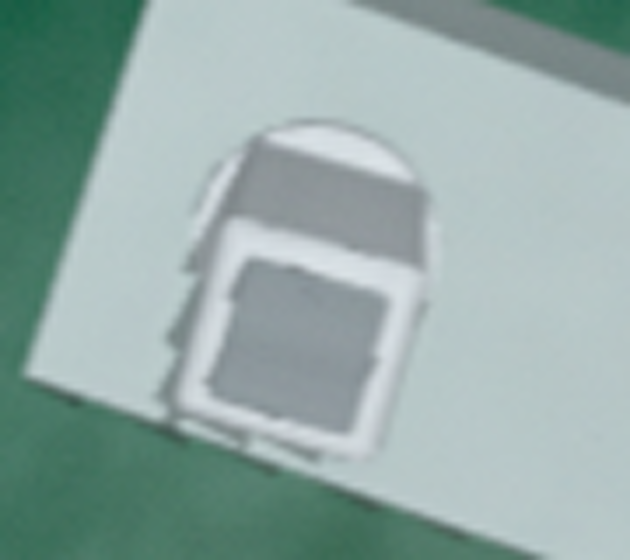

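```bash
python3 - <<'E'
from h import *
w=np.load("w1.npy");s=dict(ee_pos=w[:3],tcp_rot=w[3:])
C=np.array([wray(np.array(c)/7+[260,145],92,s) for c in[(222,218),(422,262),(375,455),(180,408)]])
print(C.round(1),C.mean(0))
e=[C[1]-C[0],C[2]-C[3],C[3]-C[0],C[2]-C[1]]
for v in e:print(np.hypot(*v[:2]),np.degrees(np.arctan2(v[1],v[0])))
R,p=tool(s);print("tool y ang",np.degrees(np.arctan2(R[1,1],R[0,1])),R.T@(C.mean(0)-p))
print("dowel",wray((429,236),92,s))
E
```

```text
[[426.4 116.   92. ]
 [431.7  97.9  92. ]
 [413.3  92.9  92. ]
 [408.4 111.1  92. ]] [419.93759707 104.48007421  92.        ]
18.89364343038101 -73.6747202214478
18.898591198579254 -75.12850942280224
18.572498555110823 -164.62517299034002
19.051922858074544 -164.60466875665537
tool y ang -61.070405797298946 [ 18.24508069 -11.95409194 204.55725827]
dowel [435.0238576  15.8469903  92.       ]
```

{"api": "move_arm", "payload": {
  "targets": [0, 0.61, -0.4, 0, 0, 0, 0, 0, 0.9, 0.9, 0, 0, 0, 0.9, 0.9, 0, 0, 0, 0.9, 0.9, 0, 0, 0, 0, 0]
}}

```text
time_s: 3.15
ee_pos: [419.4, 102.5, 214.5]
tcp_rot: [0.0, 0.991, 0.132, -0.003]
force: [-1.2, -0.0, 0.1]
finger_gap: 85.2
finger_force: 0.0
```

```bash
python3 - <<'E'
from h import *
s=r.state();R,p=tool(s);print(p,np.degrees(np.arctan2(R[1,1],R[0,1])),R.T@(np.array([420,104.5,125])-p)/30)
E
```

```text
[419.36009703 102.49354301 214.51714918] -74.84878765558054 [ 0.05452719 -0.05858731  2.98365738]
```

{"api": "move_arm", "payload": {
  "targets": [0, 0.05, -0.06, 1, 0, 0, 0, 0, 1, 0, 0, 0, 0, 0.95, 0, 0, 0, 0, 0, 0, 0.5, 0, 0, 0, 0],
  "newtons": 50
}}

```text
time_s: 3.65
ee_pos: [423.4, 105.8, 130.0]
tcp_rot: [0.0, 0.991, 0.133, 0.001]
force: [-0.0, 0.6, -0.1]
finger_gap: 73.1
finger_force: 0.0
```

{"api": "move_arm", "payload": {
  "targets": [1, 0, 0, 0, 0, 1, 0, 0, 0, 0, 1, 0, 0, 0, 0, 1, 0, 0, 0, 0, 1, 0, 0, 0, 0],
  "newtons": 50
}}

```text
time_s: 4.15
ee_pos: [423.2, 106.4, 129.6]
tcp_rot: [-0.0, 0.991, 0.133, 0.001]
force: [-1.4, -0.5, 5.9]
finger_gap: 19.4
finger_force: 48.6
```

{"api": "move_arm", "payload": {
  "targets": [1, 0, 0, -0.5, 0, 1, 0, 0, -1, 0, 1, 0, 0, -1, 0, 1, 0, 0, -1, 0, 1, 0, 0, -0.6, 0]
}}

```text
time_s: 4.65
ee_pos: [423.0, 106.5, 253.8]
tcp_rot: [-0.0, 0.991, 0.133, 0.001]
force: [1.6, -0.4, -1.0]
finger_gap: 19.4
finger_force: 49.8
```

{"api": "move_arm", "payload": {
  "targets": [1, 0.5, -0.2, 0, 0, 1, 1, -0.4, 0, 0, 1, 1, -0.4, 0, 0, 1, 1, -0.4, 0, 0, 1, 1, -0.4, 0, 0]
}}

```text
time_s: 5.15
ee_pos: [538.9, 194.7, 250.9]
tcp_rot: [0.0, 0.991, 0.133, -0.0]
force: [-0.2, 0.4, -1.5]
finger_gap: 19.4
finger_force: 49.8
```

{"api": "move_arm", "payload": {
  "targets": [1, 1, -0.4, 0, 0, 1, 0.5, -0.2, 0, 0, 1, 0, 0, 0, 0, 1, 0, 0, 0, 0]
}}

```text
time_s: 5.55
ee_pos: [576.4, 223.1, 250.5]
tcp_rot: [0.0, 0.991, 0.133, -0.001]
force: [-0.1, 0.2, -0.6]
finger_gap: 19.6
finger_force: 49.8
```

```bash
python3 - <<'E'
from h import *
s=r.state();print(s["ee_pos"],s["tcp_rot"],s["finger_gap"],s["force"]);np.save("w2.npy",np.r_[s["ee_pos"],s["tcp_rot"]])
f=r.grab_frame("wrist");cv2.imwrite("pics/w2.png",f[:,:,::-1])
g=r.grab_frame("scene");cv2.imwrite("pics/scene2.png",g[:,:,::-1])
g=r.grab_frame("side");cv2.imwrite("pics/side2.png",g[:,:,::-1])
E
```

```text
[576.41384684 223.07630565 250.4874552 ] [ 3.10833968e-04  9.91081536e-01  1.33252044e-01 -1.08879230e-03] 19.61663063730084 [-0.13480847  0.15990982 -0.64851986]
```

View pics/w2.png

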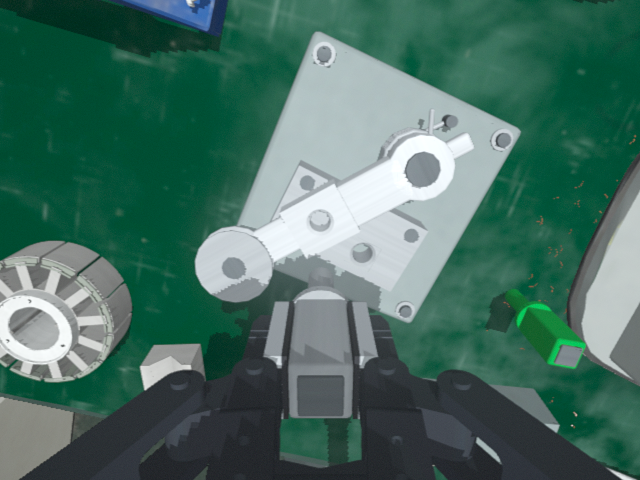

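The wrist picture shows the arm's hole at (320,220), the nut at (422,170), the bore at (362,252) and the held pin's foot near (320,268).

```bash
python3 - <<'E'
import cv2
a=cv2.imread("pics/w2.png")[195:310,280:390]
cv2.imwrite("pics/w2c.png",cv2.resize(a,None,fx=5,fy=5,interpolation=2))
E
```

```text
(no output)
```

View pics/w2c.png

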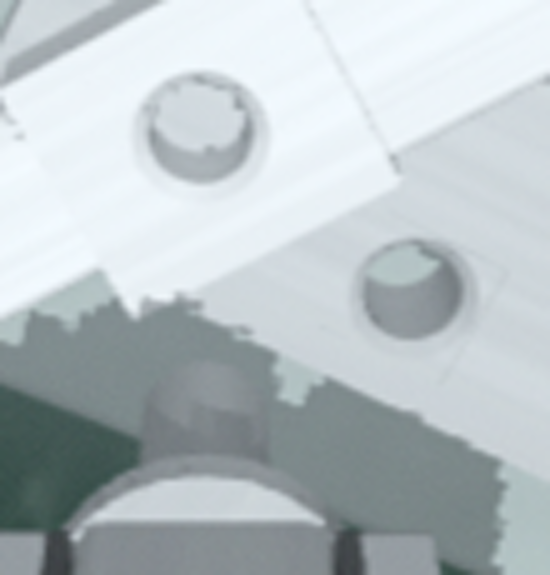

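```bash
python3 - <<'E'
from h import *
w=np.load("w2.npy");s=dict(ee_pos=w[:3],tcp_rot=w[3:]);R,p=tool(s)
h=wray((320.2,221),54,s);b=wray((362.4,253),36,s);n=wray((422,170),58,s)
print("h",h,"b",b,"n",n)
for x in(h,b):
    d=(x-n)[:2];print(np.hypot(*d),np.arctan2(d[1],d[0]))
f=wray((321.4,267),p[2]-123.6,s);ft=R.T@(f-p);print("foot tool",ft)
ft[0]-=4;F=p+R@ft;print("foot",F,"tool delta to hole mm",R.T@(h-F),"hole->bore tool",R.T@(b-h),R)
E
```

```text
h [577.31303814 223.8320193   54.        ] b [557.0256372 187.2464143  36.       ] n [626.53931558 172.45974693  58.        ]
71.15010020393933 2.3348654600576606
71.06895957055436 2.932000660339554
foot tool [1.00742974e-02 7.84238490e-02 1.23600320e+02]
foot [572.32982474 221.83480341 126.89641921] tool delta to hole mm [ 5.49711554 -0.63384499 72.88408044] hole->bore tool [-29.18979588  29.92202508  18.07521401] [[ 9.64485415e-01  2.64127958e-01 -2.07532536e-03]
 [ 2.64126604e-01 -9.64487592e-01 -9.06291212e-04]
 [-2.24100241e-03  3.25956015e-04 -9.99997436e-01]]
```

{"api": "move_arm", "payload": {
  "targets": [1, 0.18, -0.02, 0, 0, 1, 0, 0, 1, 0, 1, 0, 0, 1, 0, 1, 0, 0, 0, 0, 1, 0, 0, 0, 0]
}}

```text
time_s: 6.2
ee_pos: [581.7, 224.8, 191.2]
tcp_rot: [0.0, 0.991, 0.133, -0.001]
force: [1.0, 0.9, -0.3]
finger_gap: 19.5
finger_force: 49.8
```

```bash
python3 - <<'E'
from h import *
s=r.state();R,p=tool(s);print(p,R[:2,:2]);F=p+R@np.array([-4,.1,123.6]);print("foot",F,R.T@(np.array([577.3,223.8,54])-F))
f=r.grab_frame("wrist");cv2.imwrite("pics/w3c.png",cv2.resize(f[150:300,230:420,::-1],None,fx=4,fy=4,interpolation=2))
E
```

```text
[581.68628687 224.84032097 191.15521531] [[ 0.96469798  0.26335449]
 [ 0.26335395 -0.96469912]]
foot [577.66997984 223.62246917  67.56170369] [-0.28874098 -0.27058132 13.56213935]
```

View pics/w3c.png

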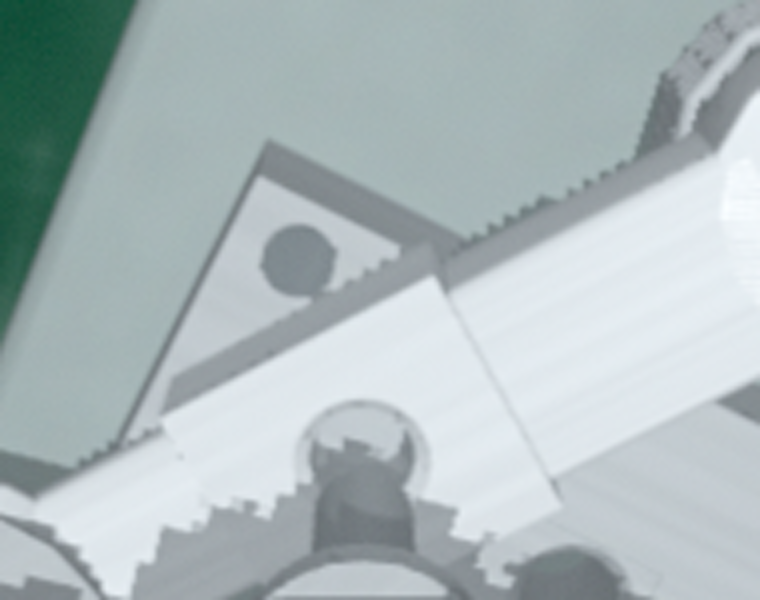

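The pin's foot stands straight over the hole (hole about (362,460), pin about (363,490) in the crop), so I lower it.

{"api": "move_arm", "payload": {
  "targets": [1, -0.01, -0.01, 0.3, 0, 1, 0, 0, 0.3, 0, 1, 0, 0, 0.3, 0, 1, 0, 0, 0, 0, 1, 0, 0, 0, 0]
}}

```text
time_s: 6.75
ee_pos: [581.5, 225.3, 163.7]
tcp_rot: [0.0, 0.991, 0.133, -0.0]
force: [-0.4, -0.2, -0.5]
finger_gap: 19.2
finger_force: 49.8
```

```bash
cat >> h.py <<'E'
OFF=np.array([-4,.1,123.6]);PIV=np.array([627.2,171.8]);A0=2.335
def foot(s=None):
    R,p=tool(s);F=p+R@OFF;d=F[:2]-PIV;return F,np.hypot(*d),np.arctan2(d[1],d[0])-A0,R
E
python3 - <<'E'
from h import *
F,rad,q,R=foot();print(F,rad,q)
prev=F[:2]
for q in np.linspace(.06,.6,10):
    a=A0+q;t=PIV+72*np.array([np.cos(a),np.sin(a)]);print(round(q,2),((R[:2,:2].T@(t-prev))/30).round(3));prev=t
E
```

```text
[577.51750995 224.12560081  40.11827903] 72.15482185863992 -0.004710508911442535
0.06 [-0.132  0.082]
0.12 [-0.12  0.08]
0.18 [-0.115  0.087]
0.24 [-0.109  0.094]
0.3 [-0.104  0.1  ]
0.36 [-0.097  0.106]
0.42 [-0.091  0.112]
0.48 [-0.084  0.117]
0.54 [-0.077  0.122]
0.6 [-0.069  0.126]
```

{"api": "move_arm", "payload": {
  "targets": [1, -0.13, 0.08, 0, 0, 1, -0.12, 0.08, 0, 0, 1, -0.115, 0.085, 0, 0, 1, -0.11, 0.095, 0, 0, 1, -0.1, 0.1, 0, 0]
}}

```text
time_s: 7.25
ee_pos: [568.9, 208.2, 165.1]
tcp_rot: [-0.0, 0.991, 0.133, 0.001]
force: [1.8, 3.1, -0.7]
finger_gap: 19.4
finger_force: 49.9
```

{"api": "move_arm", "payload": {
  "targets": [1, -0.1, 0.105, 0, 0, 1, -0.09, 0.11, 0, 0, 1, -0.085, 0.115, 0, 0, 1, 0, 0, 0, 0, 1, 0, 0, 0, 0]
}}

```text
time_s: 7.75
ee_pos: [563.3, 196.4, 164.6]
tcp_rot: [-0.0, 0.991, 0.133, 0.0]
force: [1.7, 4.4, 1.5]
finger_gap: 19.3
finger_force: 50.1
```

```bash
python3 - <<'E'
from h import *
s=r.state();F,rad,q,R=foot(s);print(F,rad,q,s["force"],s["finger_force"])
prev=F[:2]
for q in (.54,.58,.62):
    a=A0+q;t=PIV+72*np.array([np.cos(a),np.sin(a)]);print(round(q,2),((R[:2,:2].T@(t-prev))/30).round(3));prev=t
E
```

```text
[559.49320844 195.23994923  41.02507348] 71.64943017155353 0.4733090106675464 [1.7187076  4.41777514 1.46128018] 50.11399984359741
0.54 [-0.095  0.128]
0.58 [-0.047  0.084]
0.62 [-0.044  0.085]
```

{"api": "move_arm", "payload": {
  "targets": [1, -0.095, 0.13, 0, 0, 1, -0.06, 0.105, 0, 0, 1, 0, 0, 0, 0, 1, 0, 0, 0.1, 0, 1, 0, 0, 0.1, 0]
}}

```text
time_s: 8.25
ee_pos: [560.7, 188.7, 158.5]
tcp_rot: [-0.0, 0.991, 0.133, 0.0]
force: [1.6, 5.1, 2.1]
finger_gap: 19.4
finger_force: 50.2
```

```bash
python3 - <<'E'
from h import *
s=r.state();F,rad,q,R=foot(s);print(F,rad,q,s["force"],R[:2,:2].T@(np.array([557,187.2])-F[:2])/30)
E
```

```text
[556.87547029 187.59037663  34.85229545] 72.07548454719554 0.5857200590887803 [1.63779741 5.06837409 2.13692481] [0.00057415 0.01364652]
```

Already below the plate face with no rise in force, so I continue down gently.

{"api": "move_arm", "payload": {
  "targets": [1, 0, 0.013, 0.12, 0, 1, 0, 0, 0.1, 0, 1, 0, 0, 0, 0]
}}

```text
time_s: 8.55
ee_pos: [560.5, 187.9, 150.9]
tcp_rot: [0.0, 0.991, 0.133, -0.0]
force: [2.4, 4.5, -1.5]
finger_gap: 19.8
finger_force: 50.1
```

{"api": "move_arm", "payload": {
  "targets": [1, 0, 0, 0.1, 0, 1, 0, 0, 0.1, 0, 1, 0, 0, 0.1, 0, 1, 0, 0, 0, 0, 1, 0, 0, 0, 0]
}}

```text
time_s: 9.05
ee_pos: [560.5, 187.8, 142.0]
tcp_rot: [0.0, 0.991, 0.133, -0.0]
force: [2.6, 4.7, -1.7]
finger_gap: 19.6
finger_force: 50.1
```

{"api": "move_arm", "payload": {
  "targets": [1, 0, 0, 0.05, 0, 1, 0, 0, 0.04, 0, 1, 0, 0, 0.03, 0, 1, 0, 0, 0, 0, 1, 0, 0, 0, 0]
}}

```text
time_s: 9.55
ee_pos: [560.7, 188.1, 139.7]
tcp_rot: [-0.0, 0.991, 0.133, 0.0]
force: [-0.4, 4.5, 5.2]
finger_gap: 19.7
finger_force: 50.8
```

{"api": "move_arm", "payload": {
  "targets": [1, 0, 0, 0.04, 0, 1, 0, 0, 0, 0, 1, 0, 0, 0, 0]
}}

```text
time_s: 9.85
ee_pos: [560.8, 188.3, 139.6]
tcp_rot: [-0.0, 0.991, 0.133, 0.0]
force: [-2.1, 4.0, 11.3]
finger_gap: 19.8
finger_force: 51.6
```

{"api": "move_arm", "payload": {
  "targets": [1, 0, 0, -0.05, 0, 0.6, 0, 0, 0, 0, 0.5, 0, 0, 0, 0, 0.5, 0, 0, 0, 0, 0.5, 0, 0, 0, 0]
}}

```text
time_s: 10.35
ee_pos: [560.2, 187.4, 138.8]
tcp_rot: [0.0, 0.991, 0.133, -0.001]
force: [-0.5, -0.1, 0.2]
finger_gap: 42.5
finger_force: 0.0
```

{"api": "move_arm", "payload": {
  "targets": [0.5, 0, 0, -0.3, 0, 0.5, 0, 0, -1, 0, 0.5, 0, 0, -1, 0, 0.5, 0, 0, -1, 0, 0.5, 0, 0, 0, 0]
}}

```text
time_s: 10.85
ee_pos: [563.7, 188.7, 244.9]
tcp_rot: [-0.001, 0.991, 0.133, 0.005]
force: [0.8, -0.1, 0.4]
finger_gap: 42.8
finger_force: 0.0
```

```bash
python3 - <<'E'
from h import *
s=r.state();print(s["force"],s["finger_gap"],s["ee_pos"])
a=r.grab_frame("side")[165:365,210:450,::-1];b=r.grab_frame("wrist")[:,:,::-1]
o=np.zeros((600,800,3),np.uint8);o[:300,:360]=cv2.resize(a,(360,300));o[:300,380:780]=cv2.resize(b,(400,300))
a=r.grab_frame("scene")[200:330,190:400,::-1];o[310:590,:452]=cv2.resize(a,(452,280));cv2.imwrite("pics/end.png",o)
E
```

```text
[ 0.76694449 -0.1432994   0.4059764 ] 42.8374287313115 [563.69233713 188.73755209 244.88534514]
```

View pics/end.png

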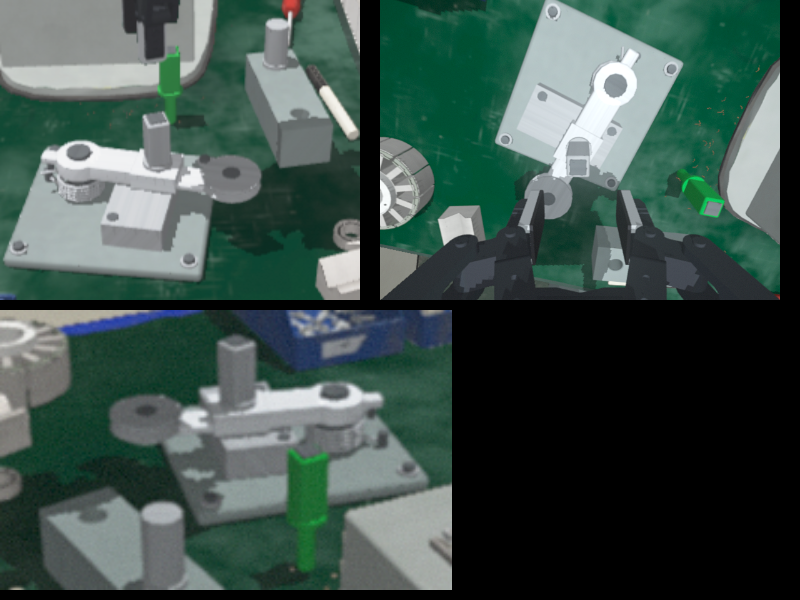

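The arm is held swung by the upright pin with its collar down on the arm. The gripper is clear and the dowel still stands in the rack.

```bash
python3 -c "
from station import r
print(r.hand_in())"
```

```text
the job is handed in; nothing more can be done
None
```

The locking pin is seated through the take-up arm into the locking plate and released, holding the arm at about 0.59 rad; the dowel still stands in the rack, and the job is handed in (no verdict was returned).

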